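# Switch off the slide warmer and hold its hood open

### The arm

A 7-joint arm with a two-finger parallel gripper is mounted at the origin on the work surface. World frame = base frame: x ahead of the robot, y to its left, z up, the work surface at z = 0. Lengths are in m, angles in rad, forces in N, time in s.
With the tool pointing down it reaches from about 0.425 to 0.875 m from the base axis. Payload 4.7 kg.
Tool frame: the origin (TCP) lies at the very end of the fingers, on their centre line; the grasp point (between the pads) lies 19 mm behind it (grip_point_offset is the distance from the TCP to the grasp point, in m); x points along the fingers, z is the direction in which the jaws open and shut, and the axes are right-handed (so a half turn about x gives the same grasp; the last joint's range is limited). The gripper opens to 87 mm and grips with 3 to 60 N. Pads are 19 mm wide; open, the fingers measure 117 mm over their backs; the gripper's body (75 mm by 190 mm) begins 51 mm behind the grasp point.
Start: joints at [1.299, 0.321, -0.07, 1.45, 0.023, 1.371, -0.057], TCP at [0.183, -0.624, 0.223] pointing down, gripper open.
Joint ranges: [-2.86, 2.86], [-0.3, 2.09], [-1.38, 1.24], [0.06, 2.45], [-1.56, 4.7], [0.09, 2.05], [-2.69, 2.69]. Speed limits (rad/s): [2.57, 2.57, 3.14, 3.14, 3.14, 3.14, 3.14].

### API

Orientations are given as a rotation vector (axis times angle).
In Python, from bench import get_state, get_image, calibration, close_job, grip_point_offset gives the robot as it stands.
- The arm moves only by the tool play_rows, never from a script. Its argument "targets" is a list of rows, each an object with "claw": the closure, from 0 (fully open) to 1 (shut); "linear": the shift along the tool's x, y, z as a fraction of full scale, a list of three; "rotation": the turn, a rotation vector about the tool's x, y, z as a fraction of full scale, a list of three. In form: [{"claw": claw, "linear": [x, y, z], "rotation": [wx, wy, wz]}, ...]. A call has 1 to 10 rows; each row shifts and turns the pose as measured when the row begins, along the tool's axes as they then stand; what a row does not reach is not made up. Full scale, the value 1, is 2.5 cm for a shift and 90 degrees for a turn. A row lasts 1/12 s, in which the tool goes at most 41.7 mm and 7.16 degrees, less where a joint would pass 70% of its speed; a pose out of reach is approached as far as the arm can. A call with a number of a shift or a turn outside -1 to 1 is refused whole. A call with a gripper value outside its range is refused whole. The fingers move at their own pace and stop on an object; "newtons" is the grip in N (left out, the last holds). Time passes only in rows, so rows that do not move let the fingers close. It gives the time, the measured TCP pose, the force and the opening at its end, in the units of the state.
- get_state(): the state, without advancing time (a new reading comes with each control period).
- get_image(name): name is "side" or "top"; returns the picture (420x560x3 uint8, blue, green, red); there is no depth.
- calibration(name): a dict with "fx", "fy", "cx", "cy" (pixels), "rvec" (rotation vector, rad) and "tvec" (3), from world to camera coordinates, as OpenCV has them. Camera axes: x right, y down, z forward; pixel columns grow to the right and rows downward; lengths in m; the calibration is good to about 2 mm. A picture is of the moment at which its call begins. calibration takes no time and is no camera call.
- close_job(): hands the job in, once; it reports no verdict.
The state is a dict: "time": time; "joint_positions": joint angles; "qd": joint speeds; "joint_torque": joint torques, N m; "position": TCP position; "tool_rot": TCP orientation; "ft_force": force on the tool from outside, world axes, zero at the start; "torque": the same for the moment, N m; "grip_width": opening from 0.0 (shut) to 1.0 (fully open).
Only numpy, scipy, OpenCV 4.12 (cv2) and the standard library are available. Lean on these libraries where they do the work, as an engineer would, in place of code of your own. Each camera call takes 0.05 s, during which the arm holds its last target. There are 200 camera calls.

### The job

The slides on the warmer are dry and I need both hands to lift them out: first turn the thermostat knob back to OFF until it clicks, and only then lift the hood and hold it open at about 60 degrees for me. The hood has no stay and falls shut, so finish with the gripper still holding it steady there; do not knock the oil bottle, the objective or the slide box.

Things in the scene. Friction and masses are not known exactly. Their poses are not given: they have to be found in the camera images.
- warmer: Slide warmer, fixed: cream case 210 (x) by 430 (y) mm, deck 85 mm above the bench. Origin: centre of its underside; x points from its front (robot side) to its back, y to its left, z up. Left 300 mm: warming plate under the hood. Right 130 mm: control deck with the knob.
- hood: Hood over the warming plate: grey frame with smoked window, 210 mm front to back, 300 mm wide, about 0.5 kg, top 35 mm above the deck. Origin: middle of its hinge line at its far edge, 87 mm above the bench (does not move). The hinge runs along its y; shut, its axes are the warmer's.
- hood_angle (a joint): Opening angle of the hood in rad: 0 shut (the start), grows as its front edge is lifted, 1.047 is 60 degrees, stop at 1.9. Free hinge along the far edge, no spring or stay: it falls shut when let go; holding takes about 3 N upward at the handle.
- hood_handle (a point): Black bow handle on the hood's front, turning with it. The point is the centre of its round bar, 12 mm thick, 120 mm long along its own y (parallel to the hinge), a post at each end. Bar axis 45 mm in front of the hood's front face; shut, it is 103 mm above the bench with clear air below, 255 mm in front of the hinge line and 16 mm above it. x points from bar to hood, z up when shut.
- knob (a joint): Thermostat knob, rad clockwise (from above) from OFF: 0 is OFF, an end stop, pointer at the red dot towards the warmer's back. Starts at 0.95 to 1.45; stop at 2.6. Turn anticlockwise to switch off. Friction 0.012 N m; from 0.85 down a spring click resists with up to 0.1 N m; past 0.45 it snaps on to under 0.1. Let go between 0.85 and 0.45 it springs back.
- knob_grip (a point): Middle of the knob's black grip wing, on its upright axis, 103 mm above the bench. Wing 50 mm long, 12 mm wide, from 8 to 28 mm above the deck, on a 52 mm disc. The point turns with the knob: x along the wing to the white pointer line (the warmer's x at OFF), z up. The axis is 65 mm from the hood's side.
- oil_bottle: Bystander: small amber bottle with black cap, 34 mm across, 68 mm tall, standing on the bench to the right of the warmer. Origin: centre of its underside.
- objective: Bystander: steel microscope objective, 30 mm across, 47 mm tall, standing on the bench in front of the warmer. Origin: centre of its underside.
- slide_box: Bystander: closed blue slide box, 98 by 83 by 36 mm, on the bench to the left of the warmer. Origin: centre of its underside.

How it is judged:
On the way, in this order (a step that is already met when the one before it is completed fails the run):
1. the thermostat knob has clicked over to OFF (within 0.15 rad of its stop) (value of joint knob below 0.15 rad), for 0.2 s.
2. the fingers hold the hood 54 to 66 degrees open (value of joint hood_angle between 0.942 and 1.152 rad and contact force between hood and the fingers above 1 N), for 0.2 s.
At the end, for the whole second after the job is handed in: The fingers hold the hood (over 1 N on it) at 60 degrees, within 6 degrees, steady (under 0.08 rad/s), with the knob at OFF (within 0.15 rad of its stop) and oil bottle, objective and slide box within 20 mm of where they stood (all of step 2 and velocity of joint hood_angle between -0.08 and 0.08 rad/s and value of joint knob below 0.15 rad and distance of each of oil_bottle, objective, slide_box from where it was at the start of the episode below 0.02 m); the arm keeps its last pose, push and grip.
It fails at once if the hood is lifted (over 0.1 rad) while the thermostat is still on (value of joint hood_angle above 0.1 rad and value of joint knob above 0.4 rad).
It fails at once if the oil bottle, objective or slide box is knocked over or pushed more than 20 mm (distance of any of oil_bottle, objective, slide_box from where it was at the start of the episode above 0.02 m or angle between any of oil_bottle, objective, slide_box's own z axis and vertical above 0.5 rad).
It also fails if it takes over 58 s, if anything falls off the work surface, if the arm or the gripper's body presses on something with over 40 N, if the wrist force passes 120 N, or if a joint passes its speed limit or range.

## Working session

There is one attempt and no reset: what is moved stays moved. The work goes in short steps, Python scripts to look and compute and a tool call to move; the robot and the scene stay as the last step left them, time stands still between calls to the robot, and variables do not carry over. Pictures are saved under pics/ and viewed, about 8 in all and at most 12, crops included, and the job is handed in when it is done.

Besides the shell and the picture viewer there is one more tool, called after "Request:" as name(argument=value, ...), one argument or row to a line, values as JSON. play_rows: Moves the arm, as the interface text tells. Shift numbers are shares of 2.5 cm and turn numbers shares of 90 degrees, none past 1 either way. Its arguments: {"type":"object","properties":{"targets":{"type":"array"},"newtons":{"type":"number"}},"required":["targets"]}

```bash
mkdir -p pics; cat > h.py <<'E'
import numpy as np,cv2
from bench import *
from scipy.spatial.transform import Rotation as R
def ray(cam,px,z):
    c=calibration(cam);Rm=cv2.Rodrigues(np.array(c['rvec'],float))[0];t=np.array(c['tvec'],float).ravel()
    d=Rm.T@np.array([(px[0]-c['cx'])/c['fx'],(px[1]-c['cy'])/c['fy'],1.]);o=-Rm.T@t
    return o+d*(z-o[2])/d[2]
def proj(cam,p):
    c=calibration(cam);K=np.array([[c['fx'],0,c['cx']],[0,c['fy'],c['cy']],[0,0,1.]])
    return cv2.projectPoints(np.array(p,float).reshape(-1,3),np.array(c['rvec'],float),np.array(c['tvec'],float),K,None)[0].reshape(-1,2)
E
python3 - <<'E'
from h import *
s=get_state();print(s);print(R.from_rotvec(s['tool_rot']).as_matrix().round(2))
for n in('top','side'):
    cv2.imwrite(f'pics/{n}0.png',get_image(n));c=calibration(n);print(n,c)
E
```

```text
{'time': 0.0, 'joint_positions': array([ 1.29910731,  0.32180202, -0.07010243,  1.45169427,  0.02262114,
        1.37078878, -0.0569089 ]), 'qd': array([ 0.00046718, -0.00117788,  0.00085912, -0.00138651,  0.00012099,
        0.00036015,  0.00027398]), 'joint_torque': array([ 3.11517142e-04, -4.91301048e+01, -4.04193308e-01, -3.12530279e+01,
       -6.42041839e-02,  4.36402566e-02,  1.88971903e-04]), 'position': array([ 0.18304163, -0.62311145,  0.22146561]), 'tool_rot': array([ 0.99720958,  1.33259808, -0.99546729]), 'ft_force': array([-0.26759286, -1.08415444, -0.97885224]), 'torque': array([ 0.0240579 , -0.00043176, -0.00471449]), 'grip_width': 1.0017026466845254}
[[-0.    0.96  0.28]
 [ 0.    0.28 -0.96]
 [-1.   -0.   -0.  ]]
top {'fx': 406.38332389466024, 'fy': 406.38332389466024, 'cx': 276.1774776289217, 'cy': 203.35670176538702, 'rvec': array([ 2.1552323 , -2.15880535,  0.17856756]), 'tvec': array([0.04468954, 0.59332807, 0.90520036])}
side {'fx': 393.71912978581844, 'fy': 393.71912978581844, 'cx': 275.1945801726706, 'cy': 213.80900333658687, 'rvec': array([ 0.9652512 , -2.22675902,  1.27359443]), 'tvec': array([0.44242241, 0.28084298, 0.78017063])}
```

View pics/top0.png

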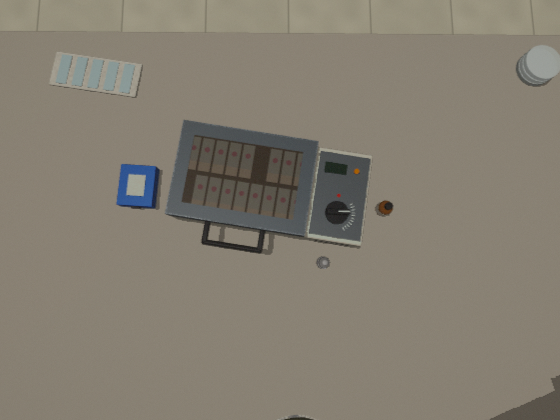

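View pics/side0.png

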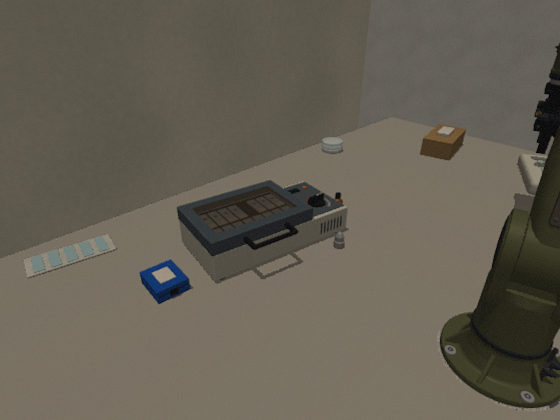

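The top view shows the knob at about (338,212) with its pointer to the right, the red OFF dot at (338,195), the handle bar from (204,243) to (262,250), the bottle at (386,208) and the objective at (323,262). The side view shows the hood shut and agrees with this.

```bash
python3 - <<'E'
from h import *
im=cv2.imread('pics/top0.png')
# case corners top right, red dot, knob
for n,p,z in [('baseR',(371,152),.085),('baseR2',(361,245),.085),('bar L',(204,243),.103),('bar R',(262,250),.103),('knobdisc',(338,212),.1),('dot',(338,195),.085),('obj',(323,262),.047),('bottle',(386,207),.068),('hoodBL',(184,122),.12),('hoodBR',(318,139),.12),('hoodFL',(168,216),.12),('hoodFR',(306,236),.12),('box',(137,186),.036)]:
    print(n,ray('top',p,z).round(3))
# handle bar mask: dark
g=im.max(2); m=(g<32).astype(np.uint8)
n,l,st,c=cv2.connectedComponentsWithStats(m)
for i in range(1,n):
    if st[i,4]>40: print(st[i],c[i].round(1))
w=(im.min(2)>150)
ys,xs=np.nonzero(w[200:225,325:360]);print('white',list(zip(xs+325,ys+200)))
cv2.imwrite('pics/c0.png',np.hstack([cv2.resize(im[180:245,305:375],None,fx=6,fy=6,interpolation=2),cv2.resize(im[205:270,195:270],None,fx=5,fy=6,interpolation=2)])[:, :800])
E
```

```text
baseR [ 0.705 -0.172  0.085]
baseR2 [ 0.495 -0.142  0.085]
bar L [0.499 0.2   0.103]
bar R [0.484 0.076 0.103]
knobdisc [ 0.566 -0.09   0.1  ]
dot [ 0.606 -0.094  0.085]
obj [ 0.458 -0.062  0.047]
bottle [ 0.581 -0.206  0.068]
hoodBL [0.762 0.247 0.12 ]
hoodBR [ 0.725 -0.047  0.12 ]
hoodFL [0.555 0.274 0.12 ]
hoodFR [ 0.512 -0.017  0.12 ]
box [0.635 0.37  0.036]
white [(np.int64(339), np.int64(211)), (np.int64(340), np.int64(211)), (np.int64(342), np.int64(211)), (np.int64(343), np.int64(211)), (np.int64(345), np.int64(211)), (np.int64(348), np.int64(211))]
```

View pics/c0.png

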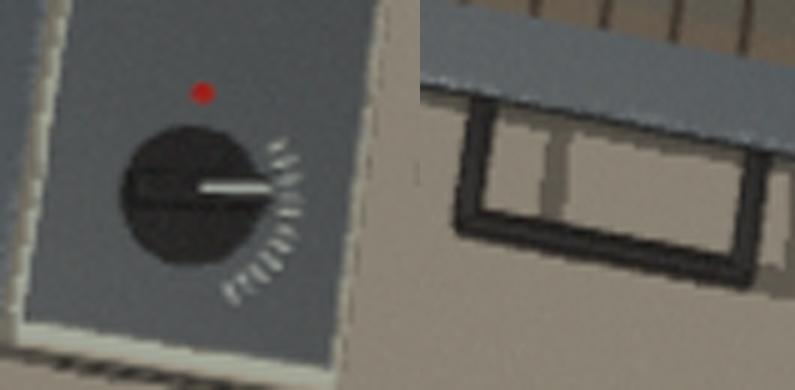

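```bash
cat >> h.py <<'E'
def togo(p,jaw):
    """tool-axis deltas (mm) to TCP point p in frame of tool pointing down, jaw azimuth; turn about tool x (deg)"""
    s=get_state();M=R.from_rotvec(s['tool_rot']).as_matrix()
    a=np.arctan2(M[1,2],M[0,2]);d=np.degrees((jaw-a+np.pi)%(2*np.pi)-np.pi)
    z=np.array([np.cos(jaw),np.sin(jaw),0]);x=np.array([0,0,-1.]);y=np.cross(z,x);T=np.c_[x,y,z]
    print('t',round(s['time'],2),'pos',s['position'].round(4),'jaw',np.degrees(a).round(1),'down',M[:,0].round(3),'width',round(s['grip_width'],3),'F',s['ft_force'].round(1))
    print(' turn about tool x deg',-d.round(1),'shift in units of 25mm (after turn)',((p-s['position'])@T/.025).round(2))
E
python3 - <<'E'
from h import *
px=lambda a,b:(305+a/6,180+b/6)
k=ray('top',px(190,195),.093);print('knob',k)
a=ray('top',px(200,188),.113);b=ray('top',px(272,188),.113);print(a,b)
w=np.arctan2(*(b-a)[[1,0]]);print('wing az',np.degrees(w))
wy=np.mean([-.142,-.12,-.147,-.125]);print('knob angle',wy-w)
w2=np.arctan2(*((a+b)/2-k)[[1,0]]);print('w2',np.degrees(w2))
bl=ray('top',(195+(455+10)/5-420/5,205+222/6),.103);br=ray('top',(195+(752-7)/5-84,205+277/6),.103);print('bar',bl,br,(bl+br)/2,np.linalg.norm(bl-br))
togo(np.array([k[0],k[1],.2]),w+np.pi/2)
E
```

```text
knob [ 0.56567841 -0.08849215  0.093     ]
[ 0.56578125 -0.08870951  0.113     ] [ 0.56576784 -0.11469155  0.113     ]
wing az -90.02956954259174
knob angle 1.4378124126714313
w2 -89.58297752581633
bar [0.50099197 0.19996653 0.103     ] [0.48116743 0.08003999 0.103     ] [0.4910797  0.14000326 0.103     ] 0.12155405308615079
t 0.1 pos [ 0.1831 -0.6232  0.2216] jaw -73.6 down [-0.001  0.002 -1.   ] width 0.999 F [0.4 0.7 0.4]
 turn about tool x deg -73.6 shift in units of 25mm (after turn) [ 0.86 21.4  15.29]
```

Request:
play_rows(
  targets=[
    {"claw": 0,"linear": [0,0,0],"rotation": [-0.08,0,0]},
    {"claw": 0,"linear": [0,0,0],"rotation": [-0.08,0,0]},
    {"claw": 0,"linear": [0,0,0],"rotation": [-0.08,0,0]},
    {"claw": 0,"linear": [0,0,0],"rotation": [-0.08,0,0]},
    {"claw": 0,"linear": [0,0,0],"rotation": [-0.08,0,0]},
    {"claw": 0,"linear": [0,0,0],"rotation": [-0.08,0,0]},
    {"claw": 0,"linear": [0,0,0],"rotation": [-0.08,0,0]},
    {"claw": 0,"linear": [0,0,0],"rotation": [-0.08,0,0]},
    {"claw": 0,"linear": [0,0,0],"rotation": [-0.08,0,0]},
    {"claw": 0,"linear": [0,0,0],"rotation": [-0.08,0,0]},
  ],
)

```text
time: 0.93
position: [0.182, -0.6197, 0.2146]
tool_rot: [0.033, 1.575, -0.013]
ft_force: [-0.3, -0.1, -0.4]
grip_width: 0.999
```

Request:
play_rows(
  targets=[
    {"claw": 0,"linear": [0,1,0.7],"rotation": [0,0,0]},
    {"claw": 0,"linear": [0,1,0.7],"rotation": [0,0,0]},
    {"claw": 0,"linear": [0,1,0.7],"rotation": [0,0,0]},
    {"claw": 0,"linear": [0,1,0.7],"rotation": [0,0,0]},
    {"claw": 0,"linear": [0,1,0.7],"rotation": [0,0,0]},
    {"claw": 0,"linear": [0,1,0.7],"rotation": [0,0,0]},
    {"claw": 0,"linear": [0,1,0.7],"rotation": [0,0,0]},
    {"claw": 0,"linear": [0,1,0.7],"rotation": [0,0,0]},
    {"claw": 0,"linear": [0,1,0.7],"rotation": [0,0,0]},
    {"claw": 0,"linear": [0,1,0.7],"rotation": [0,0,0]},
  ],
)

```text
time: 1.77
position: [0.3607, -0.3688, 0.2094]
tool_rot: [0.046, 1.584, -0.017]
ft_force: [0.4, -0.3, -0.7]
grip_width: 1.003
```

```bash
python3 -c "
from h import *
togo(np.array([.566,-.089,.2]),0);print(get_state()['joint_positions'].round(2))"
```

```text
t 1.77 pos [ 0.3607 -0.3688  0.2094] jaw -2.3 down [-0.013  0.019 -1.   ] width 1.003 F [ 0.4 -0.3 -0.7]
 turn about tool x deg -2.3 shift in units of 25mm (after turn) [ 0.38 11.19  8.21]
[ 1.16  0.08 -0.43  1.77  0.03  1.32  0.68]
```

Request:
play_rows(
  targets=[
    {"claw": 0,"linear": [-0.05,1,0.75],"rotation": [0,0,0]},
    {"claw": 0,"linear": [-0.05,1,0.75],"rotation": [0,0,0]},
    {"claw": 0,"linear": [-0.05,1,0.75],"rotation": [-0.01,0,0]},
    {"claw": 0,"linear": [-0.05,1,0.75],"rotation": [-0.01,0,0]},
    {"claw": 0,"linear": [-0.05,1,0.75],"rotation": [-0.01,0,0]},
    {"claw": 0,"linear": [-0.05,1,0.75],"rotation": [0,0,0]},
    {"claw": 0,"linear": [-0.05,1,0.75],"rotation": [0,0,0]},
    {"claw": 0,"linear": [-0.05,1,0.75],"rotation": [0,0,0]},
    {"claw": 0,"linear": [-0.05,1,0.75],"rotation": [0,0,0]},
    {"claw": 0,"linear": [-0.05,1,0.75],"rotation": [0,0,0]},
  ],
)

```text
time: 2.6
position: [0.5554, -0.1071, 0.2213]
tool_rot: [0.01, 1.589, 0.02]
ft_force: [-0.5, -0.3, 0.4]
grip_width: 1.004
```

```bash
cat >> h.py <<'E'
def tilt():
    M=R.from_rotvec(get_state()['tool_rot']).as_matrix(); c=np.cross(M[:,0],[0,0,-1]); print(' level: rotation fraction',(M.T@c/(np.pi/2)).round(4))
E
python3 -c "
from h import *
togo(np.array([.566,-.089,.13]),0);tilt()"
```

```text
t 2.6 pos [ 0.5554 -0.1071  0.2213] jaw 0.4 down [-0.018  0.019 -1.   ] width 1.004 F [-0.5 -0.3  0.4]
 turn about tool x deg 0.4 shift in units of 25mm (after turn) [3.65 0.72 0.43]
 level: rotation fraction [ 0.     -0.0117 -0.0122]
```

Request:
play_rows(
  targets=[
    {"claw": 0,"linear": [0,0.4,0.25],"rotation": [0,-0.012,-0.012]},
    {"claw": 0,"linear": [0.3,0.3,0.2],"rotation": [0,0,0]},
    {"claw": 0.2,"linear": [0.8,0,0],"rotation": [0,0,0]},
    {"claw": 0.3,"linear": [0.8,0,0],"rotation": [0,0,0]},
    {"claw": 0.3,"linear": [0.8,0,0],"rotation": [0,0,0]},
    {"claw": 0.3,"linear": [0.6,0,0],"rotation": [0,0,0]},
    {"claw": 0.3,"linear": [0,0,0],"rotation": [0,0,0]},
  ],
)

```text
time: 3.18
position: [0.5693, -0.0789, 0.1325]
tool_rot: [-0.01, 1.571, 0.02]
ft_force: [-1.0, -0.0, -0.6]
grip_width: 0.732
```

```bash
python3 -c "
from h import *
togo(np.array([.566,-.089,.097]),0);tilt()
im=get_image('top');cv2.imwrite('pics/c1.png',cv2.resize(im[165:265,280:390],None,fx=6,fy=6,interpolation=2))"
```

```text
t 3.18 pos [ 0.5693 -0.0789  0.1325] jaw 1.1 down [-0.     0.006 -1.   ] width 0.732 F [-1.  -0.  -0.6]
 turn about tool x deg 1.1 shift in units of 25mm (after turn) [ 1.42 -0.41 -0.13]
 level: rotation fraction [ 0.     -0.0001 -0.0037]
```

View pics/c1.png

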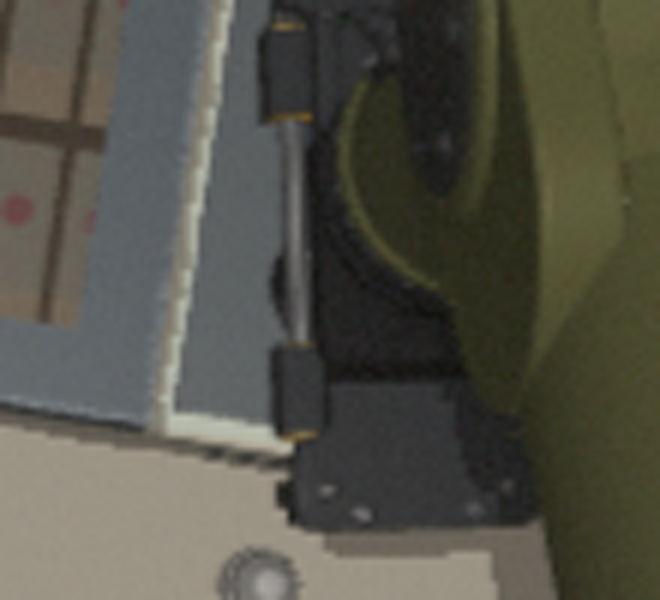

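The top view is blocked by the arm; the fingers are at the knob and the objective is untouched. Next I descend and grip.

Request:
play_rows(
  newtons=20,
  targets=[
    {"claw": 0.3,"linear": [0,-0.4,-0.13],"rotation": [0.01,0,0]},
    {"claw": 0.3,"linear": [0.5,0,0],"rotation": [0,0,0]},
    {"claw": 0.3,"linear": [0.5,0,0],"rotation": [0,0,0]},
    {"claw": 0.3,"linear": [0.3,0,0],"rotation": [0,0,0]},
    {"claw": 0.3,"linear": [0,0,0],"rotation": [0,0,0]},
  ],
)

```text
time: 3.65
position: [0.5679, -0.093, 0.1008]
tool_rot: [0.005, 1.566, 0.001]
ft_force: [0.1, 0.1, 0.6]
grip_width: 0.7
```

```bash
python3 -c "
from h import *
togo(np.array([.566,-.089,.097]),0);tilt()
cv2.imwrite('pics/s1.png',cv2.resize(get_image('side')[150:270,250:400],None,fx=5,fy=5,interpolation=2))"
```

```text
t 3.65 pos [ 0.5679 -0.093   0.1008] jaw -0.2 down [ 0.005  0.004 -1.   ] width 0.7 F [0.1 0.1 0.6]
 turn about tool x deg -0.2 shift in units of 25mm (after turn) [ 0.15  0.16 -0.07]
 level: rotation fraction [ 0.      0.0029 -0.0023]
```

View pics/s1.png

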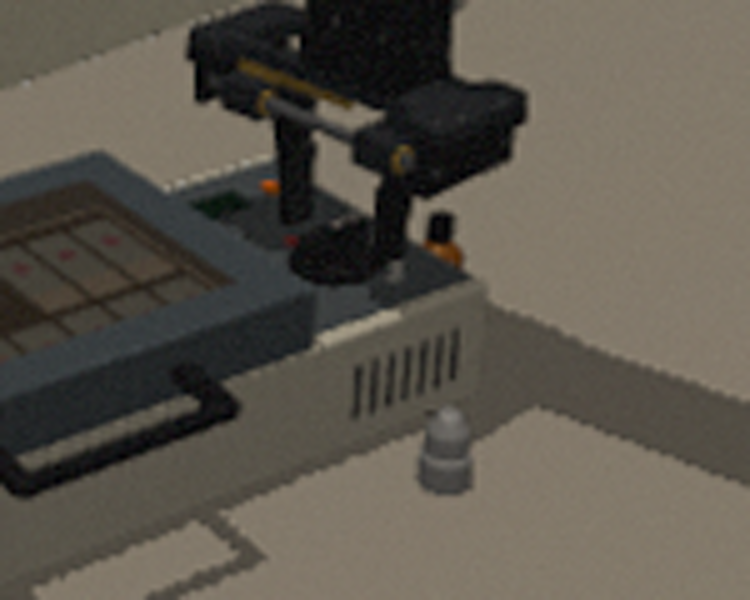

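The side view shows the fingers straddling the knob, one behind and one in front, with everything else clear. I make the last small shift and close.

Request:
play_rows(
  newtons=20,
  targets=[
    {"claw": 0.3,"linear": [0.15,0.16,-0.07],"rotation": [0,0,0]},
    {"claw": 1,"linear": [0,0,0],"rotation": [0,0,0]},
    {"claw": 1,"linear": [0,0,0],"rotation": [0,0,0]},
    {"claw": 1,"linear": [0,0,0],"rotation": [0,0,0]},
    {"claw": 1,"linear": [0,0,0],"rotation": [0,0,0]},
    {"claw": 1,"linear": [0,0,0],"rotation": [0,0,0]},
    {"claw": 1,"linear": [0,0,0],"rotation": [0,0,0]},
  ],
)

```text
time: 4.28
position: [0.5677, -0.0875, 0.0991]
tool_rot: [0.003, 1.563, 0.002]
ft_force: [0.6, 0.5, -0.8]
grip_width: 0.33
```

```bash
python3 -c "
from h import *
togo(np.array([.566,-.089,.097]),0);tilt()"
```

```text
t 4.28 pos [ 0.5677 -0.0875  0.0991] jaw -0.1 down [ 0.008  0.003 -1.   ] width 0.33 F [ 0.6  0.5 -0.8]
 turn about tool x deg -0.1 shift in units of 25mm (after turn) [ 0.09 -0.06 -0.07]
 level: rotation fraction [ 0.      0.0053 -0.0019]
```

Request:
play_rows(
  targets=[
    {"claw": 1,"linear": [0.08,0,-0.05],"rotation": [0,0,0]},
    {"claw": 1,"linear": [0,0,0],"rotation": [0,0,0]},
    {"claw": 1,"linear": [0,0,0],"rotation": [0,0,0]},
    {"claw": 1,"linear": [0,0,0],"rotation": [0,0,0]},
    {"claw": 1,"linear": [0,0,0],"rotation": [0,0,0]},
    {"claw": 1,"linear": [0,0,0],"rotation": [0,0,0]},
  ],
)

```text
time: 4.78
position: [0.5673, -0.0874, 0.0975]
tool_rot: [0.003, 1.56, 0.002]
ft_force: [0.6, -0.2, -0.3]
grip_width: 0.138
```

```bash
python3 -c "
from h import *
togo(np.array([.566,-.089,.097]),0);tilt();print(get_state()['torque'])"
```

```text
t 4.78 pos [ 0.5673 -0.0874  0.0975] jaw -0.1 down [ 0.01   0.003 -1.   ] width 0.138 F [ 0.6 -0.2 -0.3]
 turn about tool x deg -0.1 shift in units of 25mm (after turn) [ 0.02 -0.06 -0.05]
 level: rotation fraction [-0.      0.0066 -0.002 ]
[ 0.02011479 -0.14332741 -0.0266583 ]
```

Request:
play_rows(
  newtons=40,
  targets=[
    {"claw": 1,"linear": [0,0,0],"rotation": [0,0,0]},
    {"claw": 1,"linear": [0,0,0],"rotation": [-0.08,0,0]},
    {"claw": 1,"linear": [0,0,0],"rotation": [-0.08,0,0]},
    {"claw": 1,"linear": [0,0,0],"rotation": [-0.08,0,0]},
    {"claw": 1,"linear": [0,0,0],"rotation": [-0.08,0,0]},
    {"claw": 1,"linear": [0,0,0],"rotation": [-0.08,0,0]},
  ],
)

```text
time: 5.28
position: [0.5683, -0.0871, 0.0975]
tool_rot: [-0.493, 1.501, 0.492]
ft_force: [1.8, 0.8, -1.5]
grip_width: 0.136
```

```bash
python3 -c "
from h import *
togo(np.array([.566,-.0885,.097]),1.44);tilt();print(get_state()['torque'],get_state()['joint_positions'].round(2))"
```

```text
t 5.28 pos [ 0.5683 -0.0871  0.0975] jaw 36.1 down [ 0.012  0.003 -1.   ] width 0.136 F [ 1.8  0.8 -1.5]
 turn about tool x deg -46.4 shift in units of 25mm (after turn) [ 0.02  0.08 -0.07]
 level: rotation fraction [-0.      0.0076  0.003 ]
[ 0.09025991 -0.20596653 -0.13047172] [ 0.78  0.35 -0.79  1.78  0.27  1.11  0.53]
```

Request:
play_rows(
  targets=[
    {"claw": 1,"linear": [0,0,0],"rotation": [-0.08,0,0]},
    {"claw": 1,"linear": [0,0,0],"rotation": [-0.08,0,0]},
    {"claw": 1,"linear": [0,0,0],"rotation": [-0.08,0,0]},
    {"claw": 1,"linear": [0,0,0],"rotation": [-0.08,0,0]},
    {"claw": 1,"linear": [0,0,0],"rotation": [-0.08,0,0]},
    {"claw": 1,"linear": [0,0,0],"rotation": [-0.08,0,0]},
    {"claw": 1,"linear": [0,0,0],"rotation": [-0.04,0,0]},
    {"claw": 1,"linear": [0,0,0],"rotation": [0,0,0]},
  ],
)

```text
time: 5.95
position: [0.569, -0.0859, 0.0975]
tool_rot: [-1.12, 1.249, 1.113]
ft_force: [0.5, 0.9, 0.3]
grip_width: 0.131
```

```bash
python3 -c "
from h import *
togo(np.array([.566,-.0885,.097]),1.44);tilt();print(get_state()['torque'],get_state()['joint_positions'].round(2))"
```

```text
t 5.95 pos [ 0.569  -0.0859  0.0975] jaw 83.0 down [ 0.014  0.007 -1.   ] width 0.131 F [0.5 0.9 0.3]
 turn about tool x deg 0.5 shift in units of 25mm (after turn) [ 0.02  0.11 -0.12]
 level: rotation fraction [-0.      0.0053  0.0082]
[ 0.21348232 -0.11004262 -0.57473861] [ 0.89  0.4  -0.94  1.77  0.35  1.13  1.29]
```

Request:
play_rows(
  newtons=25,
  targets=[
    {"claw": 0.5,"linear": [0,0,0],"rotation": [0,0,0]},
    {"claw": 0.5,"linear": [0,0,0],"rotation": [0,0,0]},
    {"claw": 0.5,"linear": [0,0,0],"rotation": [0,0,0]},
    {"claw": 0.5,"linear": [-0.2,0,0],"rotation": [0,0,0]},
    {"claw": 0.5,"linear": [-1,0,0],"rotation": [0,0,0]},
    {"claw": 0.5,"linear": [-1,0,0],"rotation": [0,0,0]},
    {"claw": 0.5,"linear": [-1,0,0],"rotation": [0,0,0]},
    {"claw": 0.5,"linear": [-1,0,0],"rotation": [0,0,0]},
  ],
)

```text
time: 6.62
position: [0.5623, -0.0867, 0.2007]
tool_rot: [-1.108, 1.261, 1.119]
ft_force: [0.6, -0.1, -0.5]
grip_width: 0.491
```

Request:
play_rows(
  targets=[
    {"claw": 0.5,"linear": [0,0,0],"rotation": [0.08,0,0]},
    {"claw": 0.5,"linear": [0,0,0],"rotation": [0.08,0,0]},
    {"claw": 0.5,"linear": [0,0,0],"rotation": [0.08,0,0]},
    {"claw": 0.5,"linear": [0,0,0],"rotation": [0.08,0,0]},
    {"claw": 0.5,"linear": [0,0,0],"rotation": [0.08,0,0]},
    {"claw": 0.5,"linear": [0,0,0],"rotation": [0.08,0,0]},
    {"claw": 0.5,"linear": [0,0,0],"rotation": [0.08,0,0]},
    {"claw": 0.5,"linear": [0,0,0],"rotation": [0.08,0,0]},
    {"claw": 0.5,"linear": [0,0,0],"rotation": [0.08,0,0]},
    {"claw": 0.5,"linear": [0,0,0],"rotation": [0.08,0,0]},
  ],
)

```text
time: 7.45
position: [0.5664, -0.0855, 0.2137]
tool_rot: [-0.146, 1.551, 0.146]
ft_force: [0.3, 1.1, -0.8]
grip_width: 0.498
```

```bash
python3 -c "
from h import *
togo(np.array([.491,.14,.17]),-.135);tilt();print(get_state()['joint_positions'].round(2))"
```

```text
t 7.45 pos [ 0.5664 -0.0855  0.2137] jaw 10.7 down [ 0.015  0.001 -1.   ] width 0.498 F [ 0.3  1.1 -0.8]
 turn about tool x deg 18.4 shift in units of 25mm (after turn) [ 1.75  8.53 -4.2 ]
 level: rotation fraction [0.     0.0092 0.001 ]
[ 0.8   0.23 -0.8   1.65  0.17  1.32  0.16]
```

Request:
play_rows(
  targets=[
    {"claw": 0.5,"linear": [0,0,0],"rotation": [0.07,0.009,0]},
    {"claw": 0.5,"linear": [0,0,0],"rotation": [0.07,0,0]},
    {"claw": 0.5,"linear": [0,1,-0.5],"rotation": [0.06,0,0]},
    {"claw": 0.5,"linear": [0,1,-0.5],"rotation": [0,0,0]},
    {"claw": 0.5,"linear": [0,1,-0.5],"rotation": [0,0,0]},
    {"claw": 0.5,"linear": [0,1,-0.5],"rotation": [0,0,0]},
    {"claw": 0.5,"linear": [0,1,-0.5],"rotation": [0,0,0]},
    {"claw": 0.5,"linear": [0,1,-0.5],"rotation": [0,0,0]},
    {"claw": 0.5,"linear": [0,1,-0.5],"rotation": [0,0,0]},
    {"claw": 0.5,"linear": [0,1,-0.5],"rotation": [0,0,0]},
  ],
)

```text
time: 8.28
position: [0.4944, 0.1275, 0.2164]
tool_rot: [0.127, 1.562, -0.137]
ft_force: [-0.1, -0.3, 0.6]
grip_width: 0.498
```

```bash
python3 -c "
from h import *
togo(np.array([.491,.14,.15]),-.135);tilt();print(get_state()['joint_positions'].round(2))
im=get_image('top');cv2.imwrite('pics/c2.png',cv2.resize(im[110:270,160:400],None,fx=3.3,fy=3.3,interpolation=2))"
```

```text
t 8.28 pos [0.4944 0.1275 0.2164] jaw -9.6 down [ 0.004 -0.007 -1.   ] width 0.498 F [-0.1 -0.3  0.6]
 turn about tool x deg -1.9 shift in units of 25mm (after turn) [ 2.66  0.48 -0.2 ]
 level: rotation fraction [0.     0.0036 0.004 ]
[ 0.57  0.08 -0.92  1.78  0.08  1.31 -0.53]
```

View pics/c2.png

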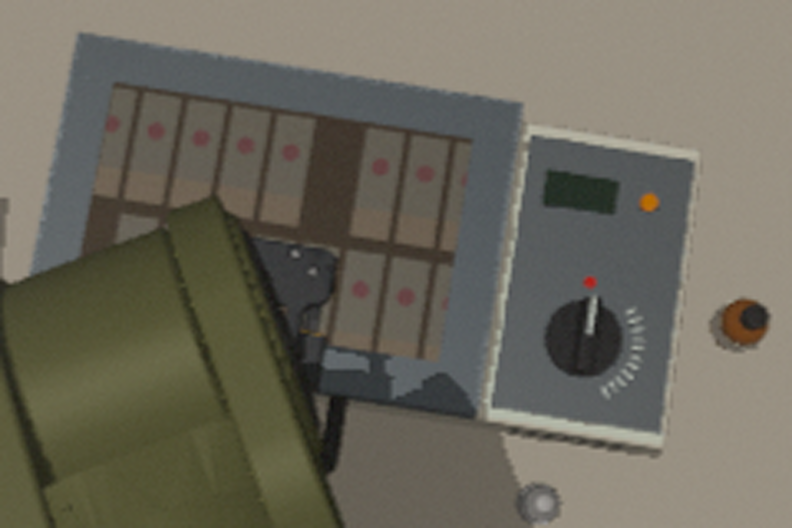

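The knob pointer is at (597,297) and sits at the red dot at (590,283), so the knob is OFF. The hood is shut and the bottle and objective have not moved. I now go down over the bar.

Request:
play_rows(
  targets=[
    {"claw": 0.62,"linear": [0,0.48,-0.2],"rotation": [-0.02,0,0]},
    {"claw": 0.62,"linear": [0.8,0,0],"rotation": [0,0,0]},
    {"claw": 0.62,"linear": [0.8,0,0],"rotation": [0,0,0]},
    {"claw": 0.62,"linear": [0.8,0,0],"rotation": [0,0,0]},
    {"claw": 0.62,"linear": [0.2,0,0],"rotation": [0,0,0]},
    {"claw": 0.62,"linear": [0,0,0],"rotation": [0,0,0]},
  ],
)

```text
time: 8.83
position: [0.4887, 0.1553, 0.1537]
tool_rot: [0.086, 1.557, -0.091]
ft_force: [-0.6, -0.8, 0.0]
grip_width: 0.382
```

```bash
python3 -c "
from h import *
togo(np.array([.491,.14,.083]),-.135);tilt()
im=get_image('side');cv2.imwrite('pics/s2.png',cv2.resize(im[150:290,170:360],None,fx=4,fy=4,interpolation=2))"
```

```text
t 8.83 pos [0.4887 0.1553 0.1537] jaw -6.5 down [ 0.012 -0.004 -1.   ] width 0.382 F [-0.6 -0.8  0. ]
 turn about tool x deg 1.3 shift in units of 25mm (after turn) [ 2.83 -0.59  0.17]
 level: rotation fraction [0.     0.0076 0.0016]
```

View pics/s2.png

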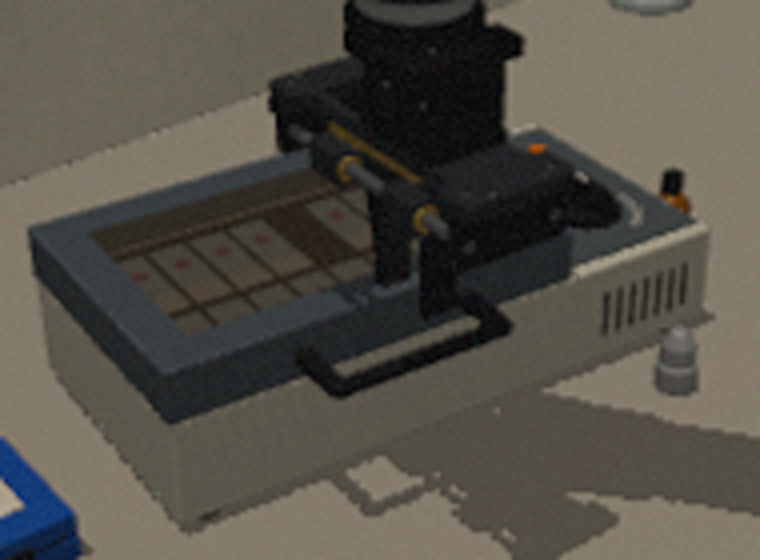

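The side view shows both fingertips at (393,285) and (437,315), still above the bar, whose ends are at (345,385) and (500,325). I check the bar position from this view too.

```bash
python3 -c "
from h import *
f=lambda a,b:(170+a/4,150+b/4)
a=ray('side',f(342,384),.103);b=ray('side',f(500,326),.103);print(a,b,(a+b)/2)
print(proj('side',[.4887,.1553,.1537]),f(415,300))"
```

```text
[0.50274953 0.19901434 0.103     ] [0.48291761 0.0863895  0.103     ] [0.49283357 0.14270192 0.103     ]
[[273.0377452  223.30745499]] (273.75, 225.0)
```

Request:
play_rows(
  targets=[
    {"claw": 0.62,"linear": [0,-0.5,0.15],"rotation": [0.015,0.008,0]},
    {"claw": 0.62,"linear": [0.4,-0.1,0],"rotation": [0,0,0]},
    {"claw": 0.62,"linear": [0,0,0],"rotation": [0,0,0]},
  ],
)

```text
time: 9.13
position: [0.493, 0.1384, 0.1464]
tool_rot: [0.108, 1.566, -0.111]
ft_force: [-1.3, -0.4, -0.6]
grip_width: 0.381
```

```bash
python3 -c "
from h import *
togo(np.array([.491,.14,.083]),-.135);tilt()"
```

```text
t 9.13 pos [0.493  0.1384 0.1464] jaw -8.0 down [ 0.002 -0.002 -1.   ] width 0.381 F [-1.3 -0.4 -0.6]
 turn about tool x deg -0.3 shift in units of 25mm (after turn) [ 2.54  0.05 -0.09]
 level: rotation fraction [0.     0.0015 0.0012]
```

Both views put the bar at about (0.492, 0.141). Descending.

Request:
play_rows(
  newtons=25,
  targets=[
    {"claw": 0.62,"linear": [0.5,0,0],"rotation": [0,0,0]},
    {"claw": 0.62,"linear": [0.5,0,0],"rotation": [0,0,0]},
    {"claw": 0.62,"linear": [0.5,0,0],"rotation": [0,0,0]},
    {"claw": 0.62,"linear": [0.5,0,0],"rotation": [0,0,0]},
    {"claw": 0.62,"linear": [0.5,0,0],"rotation": [0,0,0]},
    {"claw": 0.62,"linear": [0,0,0],"rotation": [0,0,0]},
  ],
)

```text
time: 9.63
position: [0.4942, 0.1364, 0.0783]
tool_rot: [0.111, 1.564, -0.114]
ft_force: [-0.4, -0.6, -0.3]
grip_width: 0.377
```

```bash
python3 -c "
from h import *
togo(np.array([.492,.141,.083]),-.135);tilt()"
```

```text
t 9.63 pos [0.4942 0.1364 0.0783] jaw -8.2 down [ 0.004 -0.002 -1.   ] width 0.377 F [-0.4 -0.6 -0.3]
 turn about tool x deg -0.5 shift in units of 25mm (after turn) [-0.19  0.17 -0.11]
 level: rotation fraction [0.     0.0027 0.001 ]
```

Request:
play_rows(
  newtons=25,
  targets=[
    {"claw": 0.62,"linear": [-0.15,0.1,-0.1],"rotation": [0,0,0]},
    {"claw": 1,"linear": [0,0,0],"rotation": [0,0,0]},
    {"claw": 1,"linear": [0,0,0],"rotation": [0,0,0]},
    {"claw": 1,"linear": [0,0,0],"rotation": [0,0,0]},
    {"claw": 1,"linear": [0,0,0],"rotation": [0,0,0]},
    {"claw": 1,"linear": [0,0,0],"rotation": [0,0,0]},
    {"claw": 1,"linear": [0,0,0],"rotation": [0,0,0]},
    {"claw": 1,"linear": [0,0,0],"rotation": [0,0,0]},
  ],
)

```text
time: 10.3
position: [0.4928, 0.1405, 0.0833]
tool_rot: [0.112, 1.561, -0.113]
ft_force: [1.5, 0.6, -2.0]
grip_width: 0.126
```

```bash
cat >> h.py <<'E'
def arc():
    # bar at grip point; hinge 255 mm along warmer x from shut bar, 16 mm below it
    s=get_state();M=R.from_rotvec(s['tool_rot']).as_matrix();g=s['position']-.019*M[:,0]
    u=np.array([np.cos(-.135),np.sin(-.135),0]);h=np.load('hinge.npy') if __import__('os').path.exists('hinge.npy') else g+.255*u-[0,0,.016]
    d=g-h;e=-d@u
    print('grip',g.round(4),'hinge',h.round(4),'angle deg',round(np.degrees(np.arctan2(d[2],e)-np.arctan2(.016,.255)),1),'radius',round(np.hypot(e,d[2]),4),'width',round(s['grip_width'],3),'F',s['ft_force'].round(1),'tau',s['torque'].round(2),'qd',abs(s['qd']).max().round(3))
    return g,h,u,M
E
python3 -c "
from h import *
togo(np.array([.492,.141,.083]),-.135);tilt();g,h,u,M=arc();np.save('hinge.npy',h)"
```

```text
t 10.3 pos [0.4928 0.1405 0.0833] jaw -8.2 down [ 0.006 -0.001 -1.   ] width 0.126 F [ 1.5  0.6 -2. ]
 turn about tool x deg -0.5 shift in units of 25mm (after turn) [ 0.01  0.02 -0.03]
 level: rotation fraction [-0.      0.0041  0.0001]
grip [0.4927 0.1405 0.1023] hinge [0.7453 0.1062 0.0863] angle deg -0.0 radius 0.2555 width 0.126 F [ 1.5  0.6 -2. ] tau [ 0.07 -0.24 -0.04] qd 0.003
```

Request:
play_rows(
  targets=[
    {"claw": 1,"linear": [-0.36,0,0.03],"rotation": [0,0,0]},
    {"claw": 1,"linear": [-0.36,0,0.04],"rotation": [0,0,0]},
    {"claw": 1,"linear": [-0.35,0,0.05],"rotation": [0,0,0]},
    {"claw": 1,"linear": [-0.35,0,0.07],"rotation": [0,0,0]},
    {"claw": 1,"linear": [-0.35,0,0.08],"rotation": [0,0,0]},
    {"claw": 1,"linear": [-0.35,0,0.09],"rotation": [0,0,0]},
    {"claw": 1,"linear": [-0.34,0,0.1],"rotation": [0,0,0]},
    {"claw": 1,"linear": [-0.34,0,0.12],"rotation": [0,0,0]},
  ],
)

```text
time: 10.97
position: [0.5107, 0.1375, 0.1609]
tool_rot: [0.114, 1.554, -0.112]
ft_force: [6.6, -0.1, -5.1]
grip_width: 0.125
```

```bash
python3 -c "
from h import *
togo(np.array([.492,.141,.083]),-.135);tilt();arc()"
```

```text
t 10.97 pos [0.5107 0.1375 0.1609] jaw -8.3 down [ 0.013 -0.    -1.   ] width 0.125 F [ 6.6 -0.1 -5.1]
 turn about tool x deg -0.5 shift in units of 25mm (after turn) [ 3.12  0.04 -0.76]
 level: rotation fraction [-0.      0.0085 -0.0011]
grip [0.5104 0.1376 0.1799] hinge [0.7453 0.1062 0.0863] angle deg 17.9 radius 0.2548 width 0.125 F [ 6.6 -0.1 -5.1] tau [ 0.04 -1.16 -0.04] qd 0.222
```

Request:
play_rows(
  targets=[
    {"claw": 1,"linear": [-0.33,0,0.13],"rotation": [0,0.004,0]},
    {"claw": 1,"linear": [-0.33,0,0.15],"rotation": [0,0.004,0]},
    {"claw": 1,"linear": [-0.32,0,0.16],"rotation": [0,0,0]},
    {"claw": 1,"linear": [-0.31,0,0.17],"rotation": [0,0,0]},
    {"claw": 1,"linear": [-0.31,0,0.18],"rotation": [0,0,0]},
    {"claw": 1,"linear": [-0.3,0,0.19],"rotation": [0,0,0]},
    {"claw": 1,"linear": [-0.29,0,0.2],"rotation": [0,0,0]},
    {"claw": 1,"linear": [-0.28,0,0.21],"rotation": [0,0,0]},
    {"claw": 1,"linear": [-0.28,0,0.23],"rotation": [0,0,0]},
  ],
)

```text
time: 11.72
position: [0.5586, 0.1298, 0.2358]
tool_rot: [0.12, 1.556, -0.11]
ft_force: [6.9, 1.7, -9.1]
grip_width: 0.121
```

```bash
python3 -c "
from h import *
tilt();arc()"
```

```text
level: rotation fraction [ 0.      0.007  -0.0047]
grip [0.5584 0.1297 0.2548] hinge [0.7453 0.1062 0.0863] angle deg 38.2 radius 0.2528 width 0.121 F [ 6.9  1.7 -9.1] tau [ 0.25 -1.36 -0.02] qd 0.289
```

Request:
play_rows(
  targets=[
    {"claw": 1,"linear": [-0.28,0,0.22],"rotation": [0,0,0]},
    {"claw": 1,"linear": [-0.27,0,0.23],"rotation": [0,0,0]},
    {"claw": 1,"linear": [-0.26,0,0.24],"rotation": [0,0,0]},
    {"claw": 1,"linear": [-0.25,0,0.25],"rotation": [0,0,0]},
    {"claw": 1,"linear": [-0.24,0,0.26],"rotation": [0,0,0]},
    {"claw": 1,"linear": [-0.23,0,0.27],"rotation": [0,0,0]},
    {"claw": 1,"linear": [-0.22,0,0.28],"rotation": [0,0,0]},
    {"claw": 1,"linear": [-0.2,0,0.28],"rotation": [0,0,0]},
    {"claw": 1,"linear": [-0.1,0,0.13],"rotation": [0,0,0]},
    {"claw": 1,"linear": [0,0,0],"rotation": [0,0,0]},
  ],
)

```text
time: 12.55
position: [0.6135, 0.1212, 0.2801]
tool_rot: [0.126, 1.572, -0.103]
ft_force: [0.6, -0.3, -3.5]
grip_width: 0.115
```

```bash
python3 -c "
from h import *
tilt();arc()
im=get_image('side');cv2.imwrite('pics/s3.png',cv2.resize(im[90:290,150:400],None,fx=3,fy=3,interpolation=2))"
```

```text
level: rotation fraction [-0.     -0.0036 -0.0091]
grip [0.6136 0.1209 0.2991] hinge [0.7453 0.1062 0.0863] angle deg 54.5 radius 0.2507 width 0.115 F [ 0.6 -0.3 -3.5] tau [ 0.   -0.03 -0.05] qd 0.021
```

View pics/s3.png

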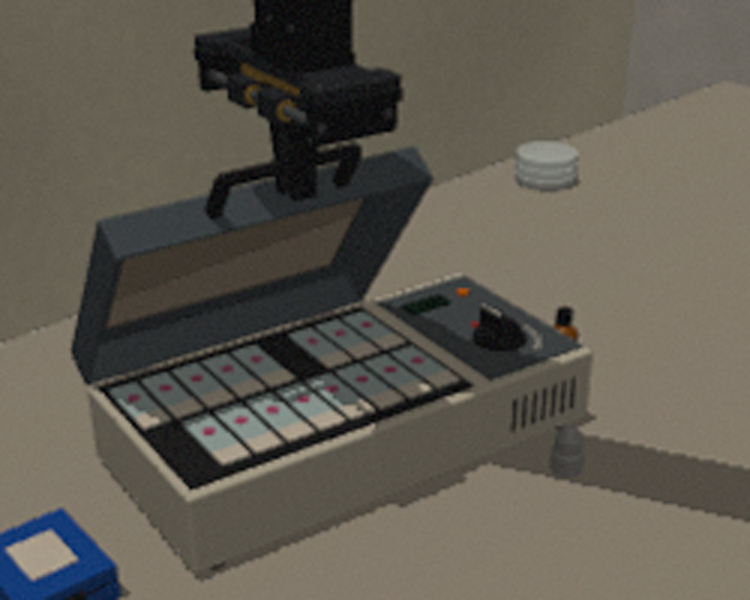

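The side view shows the hood open near 55–60° and held. The front-top corners are at about (100,220) and (417,149), the knob wing points at the red dot, and the box, objective and bottle are standing. I measure the angle from the corners.

```bash
python3 -c "
from h import *
h=np.load('hinge.npy');u=np.array([np.cos(.135),-np.sin(.135),0]);v=np.array([np.sin(.135),np.cos(.135),0])
f=lambda a,b:np.array((150+a/3,90+b/3))
for ang in(50,54,57,60,64):
  t=np.radians(ang);P=[]
  for x,y,z in((-.21,.15,.034),(-.21,-.15,.034),(-.255,.06,.016),(-.255,-.06,.016)):
    X=x*np.cos(t)+z*np.sin(t);Z=-x*np.sin(t)+z*np.cos(t);P.append(h+u*X+v*y+[0,0,Z])
  print(ang,((proj('side',P)-[150,90])*3).round(0).tolist())
"
```

```text
50 [[108.0, 240.0], [421.0, 160.0], [237.0, 203.0], [366.0, 171.0]]
54 [[100.0, 226.0], [413.0, 148.0], [227.0, 185.0], [355.0, 154.0]]
57 [[94.0, 216.0], [406.0, 140.0], [219.0, 172.0], [347.0, 142.0]]
60 [[88.0, 207.0], [399.0, 132.0], [211.0, 160.0], [339.0, 131.0]]
64 [[80.0, 196.0], [390.0, 123.0], [200.0, 145.0], [328.0, 117.0]]
```

Image and arm kinematics agree on about 55°. I add about 5°.

Request:
play_rows(
  targets=[
    {"claw": 1,"linear": [-0.13,0,0.22],"rotation": [0,0,0]},
    {"claw": 1,"linear": [-0.13,0,0.22],"rotation": [0,0,0]},
    {"claw": 1,"linear": [-0.11,0,0.2],"rotation": [0,0,0]},
    {"claw": 1,"linear": [-0.08,0,0.13],"rotation": [0,0,0]},
    {"claw": 1,"linear": [0,0,0],"rotation": [0,0,0]},
    {"claw": 1,"linear": [0,0,0],"rotation": [0,0,0]},
    {"claw": 1,"linear": [0,0,0],"rotation": [0,0,0]},
  ],
)

```text
time: 13.18
position: [0.6319, 0.1181, 0.29]
tool_rot: [0.124, 1.578, -0.103]
ft_force: [1.7, 0.7, -5.7]
grip_width: 0.114
```

```bash
python3 -c "
from h import *
tilt();arc()
im=get_image('side');cv2.imwrite('pics/s4.png',cv2.resize(im[90:290,150:400],None,fx=3,fy=3,interpolation=2))"
```

```text
level: rotation fraction [-0.     -0.007  -0.0079]
grip [0.6321 0.1179 0.309 ] hinge [0.7453 0.1062 0.0863] angle deg 59.4 radius 0.2501 width 0.114 F [ 1.7  0.7 -5.7] tau [ 0.16 -0.35 -0.09] qd 0.006
```

View pics/s4.png

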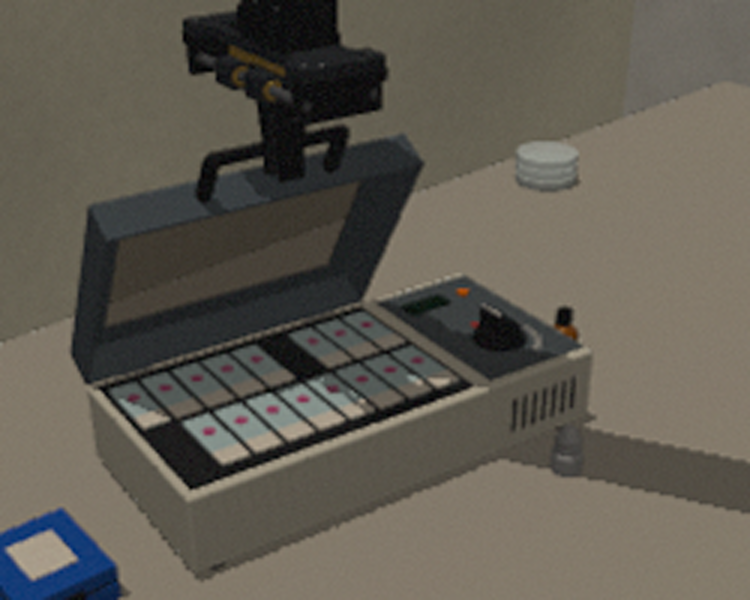

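The corner is at (89,207) and the bar ends at about (208,158) and (342,130), which gives 60°. Knob is OFF and the bystanders are unmoved. I hold briefly and then hand in.

Request:
play_rows(
  newtons=30,
  targets=[
    {"claw": 1,"linear": [0,0,0],"rotation": [0,0,0]},
    {"claw": 1,"linear": [0,0,0],"rotation": [0,0,0]},
    {"claw": 1,"linear": [0,0,0],"rotation": [0,0,0]},
    {"claw": 1,"linear": [0,0,0],"rotation": [0,0,0]},
  ],
)

```text
time: 13.57
position: [0.6315, 0.1181, 0.2898]
tool_rot: [0.123, 1.578, -0.103]
ft_force: [2.2, 1.0, -7.0]
grip_width: 0.115
```

```bash
python3 -c "
from h import *
arc();print(close_job())"
```

```text
grip [0.6317 0.1179 0.3088] hinge [0.7453 0.1062 0.0863] angle deg 59.2 radius 0.2501 width 0.115 F [ 2.2  1.  -7. ] tau [ 0.13 -0.38 -0.08] qd 0.004
the job is handed in; nothing more can be done
None
```

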